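# Tug-test the T-handled lock pin of a microscope stage plate

## Task

The microscope's stage plate lies bolted to the bench with three steel lock pins pushed into it. Check that the pin with the T-shaped handle is retained: grip its handle, pull it straight up with about 12 N and hold that pull for a good second, then let it back down fully home and release it. Do not pull it harder than about 16 N, and leave the ball-headed and disc-headed pins alone.

Things in the scene. Friction and masses are not known exactly. Their poses are not given: they have to be found in the camera images.
- t_grip (a point): T-handle of the pin to test: a level round steel bar 14 mm thick, 60 mm long, on an upright 12 mm shank (18 mm neck just under the bar). Point: the bar's middle, on the pin's axis, about 95 mm above the bench when home. Own z up, y along the bar, x across it (grip direction). 45 mm below it is the top of its brass bush, 46 mm wide at the foot, on a dark plate 320 x 170 x 20 mm.
- t_pin (a joint): How far the T-handled pin is pulled up out of its bush, m: 0 fully home, stop at 0.030. A spring in the bush holds it down: it starts to lift at about 4 N and then takes 0.7 N more per mm, so 12 N lifts it about 12 mm and 16 N about 17 mm; let go, it springs back home.
- ball_grip (a point): Centre of the head of the ball-headed pin (leave alone): a 32 mm steel ball, centre about 95 mm above the bench, on a like bush. The three pins stand in one row on the plate, 90 mm from one to the next, in any order; loose parts up to 40 mm tall stand on the plate beside the row.
- disc_grip (a point): Centre of the head of the disc-headed pin (leave alone): a flat round steel knob 38 mm wide, 12 mm thick, centre about 95 mm above the bench, on a like bush in the same row.

How it is judged:
On the way:
1. the T-handled pin is held pulled up 6 to 20 mm, that is with about 8 to 18 N, for 0.6 s (value of joint t_pin between 0.006 and 0.02 m), for 0.6 s.
At the end, for the whole second after the job is handed in: The T-handled pin is back home (within 2.5 mm) and the ball-headed and disc-headed pins are where they were (within 4 mm) (value of joint t_pin below 0.0025 m and distance of each of ball_grip, disc_grip from where it was at the start of the episode below 0.004 m); the robot touches nothing.
It fails at once if the T-handled pin is pulled too hard (more than 22 mm up, about 19 N) (value of joint t_pin above 0.022 m).
It fails at once if the ball-headed pin is pulled (moved more than 6 mm) (distance of ball_grip from where it was at the start of the episode above 0.006 m).
It fails at once if the disc-headed pin is pulled (moved more than 6 mm) (distance of disc_grip from where it was at the start of the episode above 0.006 m).
It also fails if it takes over 32 s, if anything falls off the work surface, if the arm or the gripper's body presses on something with over 40 N, if the wrist force passes 120 N, or if a joint passes its speed limit or range.

## Robot

A 7-joint arm with a two-finger parallel gripper is mounted at the origin on the work surface. World frame = base frame: x ahead of the robot, y to its left, z up, the work surface at z = 0. Lengths are in m, angles in rad, forces in N, time in s.
With the tool pointing down it reaches from about 0.425 to 0.8 m from the base axis. Payload 8.3 kg.
Tool frame: the origin (TCP) lies on the centre line of the jaws, within the pads' length; the fingertips stand 17 mm ahead of it and the grasp point (between the pads) lies 2 mm behind it; z points along the fingers, x is the direction in which the jaws open and shut, and the axes are right-handed (so a half turn about z gives the same grasp; the last joint's range is limited). The gripper opens to 85 mm and grips with 20 to 120 N. Pads are 22 mm wide; open, the fingers measure 114 mm over their backs; the gripper's body (76 mm by 85 mm) begins 54 mm behind the grasp point. The pads swing forward as they close: fully open they stand 13 mm farther back than shut.
Start: joints at [-1.261, 0.383, 0.016, 1.37, -0.006, 1.388, -0.046], TCP at [0.228, 0.582, 0.248] pointing down, gripper open.
Joint ranges: [-2.95, 2.95], [-0.25, 2.06], [-1.52, 1.56], [0.18, 2.33], [-1.44, 4.58], [0.02, 2.06], [-3.01, 3.01]. Speed limits (rad/s): [2.39, 2.39, 3.01, 3.01, 3.14, 3.14, 3.14].

## Interface

Orientations are given as a unit quaternion [x, y, z, w].
In Python, from bench import sensors, viewer, order, trace gives the robot as it stands. The module is installed in compiled form; this text tells all that it offers.
- The arm moves only by the tool drive_tool, never from a script. Its argument "motion" is a list of rows, each an object with "hand": the finger opening in cm, from 0 to 8.54; "xyz": the shift along the tool's x, y, z in cm, a list of three; "dr": the turn, a rotation vector about the tool's x, y, z in degrees, a list of three. In form: [{"hand": hand, "xyz": [dx, dy, dz], "dr": [wx, wy, wz]}, ...]. A call has 1 to 20 rows; each row is the pose to reach, as a shift and turn from the pose commanded when the call began, along the tool's axes at that moment; what a row does not reach only later rows make up. A row lasts 1/12 s, in which the tool goes at most 41.7 mm and 7.16 degrees, less where a joint would pass 70% of its speed; a pose out of reach is approached as far as the arm can. A call with a gripper value outside its range is refused whole. The fingers move at their own pace and stop on an object; "grip_force" is the grip in N (left out, the last holds). Time passes only in rows, so rows that repeat a pose let the fingers close. It gives the time, the measured TCP pose, the force and the opening at its end, in the units of the state.
- sensors.get_state(): the state, without advancing time (a new reading comes with each control period).
- viewer.snapshot(name): name is "scene" or "side" or "wrist"; returns (picture, depth): 384x512x3 uint8, red, green, blue; 384x512 float32, m along the optical axis (not along the pixel's ray), 0 where there is no reading.
- viewer.camera_info(name): a dict with "mtx" (3x3 intrinsics, pixels), "world_to_cam" (4x4, takes a point from world to camera coordinates). Camera axes: x right, y down, z forward; pixel columns grow to the right and rows downward; lengths in m; the calibration is good to about 2 mm. A picture is of the moment at which its call begins: read the wrist's pose just before it. camera_info takes no time and is no camera call; for the wrist camera it gives the pose at the moment of the call.
- order.job_done(): hands the job in, once; it reports no verdict.
Trained networks look in the newest picture that a camera, given by its name, has taken for a name from the list of things; names that differ only in an ending like _2 or _b are one class to them, and where a whole thing is asked for, a point or a joint stands for the part that bears it (a point fixed in the world has none). Each returns a list of dicts, best first, with "score" (0 to 1); they miss things now and then, are a little off and sometimes report something else, mostly with a low value. They report only what shows in the picture. A call takes as long as a camera call.
- trace(camera, label): "region" (384x512 bool, what is visible of it) and "bbox" ([left, top, width, height] in pixels, round what is visible of it).
The state is a dict: "time_s": time; "qpos": joint angles; "joint_velocities": joint speeds; "effort": joint torques, N m; "tcp_pos": TCP position; "orientation": TCP orientation; "force": force on the tool from outside, world axes, zero at the start; "wrist_torque": the same for the moment, N m; "grip_width": finger opening in m.
Only numpy, scipy, OpenCV 4.12 (cv2) and the standard library are available. Lean on these libraries where they do the work, as an engineer would, in place of code of your own. Each camera call takes 0.05 s, during which the arm holds its last target. There are 200 camera calls.

## Working session

There is one attempt and no reset: what is moved stays moved. The work goes in short steps, Python scripts to look and compute and a tool call to move; the robot and the scene stay as the last step left them, time stands still between calls to the robot, and variables do not carry over. Pictures are saved under pics/ and viewed, about 8 in all and at most 12, crops included, and the job is handed in when it is done.

Besides the shell and the picture viewer there is one more tool, called after ">>>" as name(argument=value, ...) on one line, values as JSON. drive_tool: Moves the arm, as the interface text tells. Its arguments: {"type":"object","properties":{"motion":{"type":"array"},"grip_force":{"type":"number"}},"required":["motion"]}

```bash
mkdir -p pics
cat > h.py <<'E'
import numpy as np, cv2
from bench import sensors, viewer, order, trace
from scipy.spatial.transform import Rotation as R
def snap(n,f=None):
    info=viewer.camera_info(n); p,d=viewer.snapshot(n)
    if f: cv2.imwrite('pics/'+f,p[:,:,::-1])
    return p,d,info
def pts(d,info,mask):
    v,u=np.nonzero(mask&(d>0)); z=d[v,u]; K=info['mtx']
    c=np.c_[(u-K[0,2])*z/K[0,0],(v-K[1,2])*z/K[1,1],z,np.ones(len(z))]
    return (c@np.linalg.inv(info['world_to_cam']).T)[:,:3]
E
python3 - <<'E'
from h import *
s=sensors.get_state(); print(s)
ims=[]
for n in ['scene','side']:
    p,d,i=snap(n); ims.append(p)
    for l in ['t_grip','ball_grip','disc_grip']:
        for r in trace(n,l)[:2]:
            P=pts(d,i,r['region']); print(n,l,round(r['score'],2),r['bbox'],len(P),np.median(P,0).round(3) if len(P) else '', P[P[:,2]>.075].mean(0).round(3) if (len(P) and (P[:,2]>.075).any()) else '')
cv2.imwrite('pics/a.png',cv2.resize(np.vstack(ims)[:,:,::-1],None,fx=.78,fy=.78))
E
```

```text
{'time_s': 0.0, 'qpos': array([-1.26086377,  0.38425324,  0.01638196,  1.37117288, -0.00628902,
        1.38822556, -0.04652257]), 'joint_velocities': array([ 0.00014208,  0.00039136, -0.00098185, -0.00142494,  0.00213377,
        0.00250725, -0.00066644]), 'effort': array([ 7.94828211e-04, -6.27598429e+01,  8.44704341e-01, -3.71834350e+01,
        1.66006561e-02,  1.39646558e-02, -2.02265869e-05]), 'tcp_pos': array([0.22745693, 0.58161942, 0.24726104]), 'orientation': array([ 8.25899589e-01,  5.63816334e-01, -8.14771534e-04,  5.87756502e-04]), 'force': array([-0.20655726, -0.3375038 ,  0.25096172]), 'wrist_torque': array([-0.0039349 , -0.00762591,  0.00454927]), 'grip_width': 0.08546588365502279}
scene t_grip 0.64 [253.9, 173.9, 21.5, 34.1] 282 [0.505 0.002 0.097] [0.505 0.004 0.097]
scene ball_grip 0.54 [283.5, 192.5, 15.5, 34.5] 318 [0.513 0.092 0.1  ] [0.514 0.093 0.101]
scene disc_grip 0.64 [322.2, 216.9, 25.9, 32.8] 399 [0.503 0.185 0.102] [0.503 0.184 0.1  ]
side t_grip 0.53 [288.1, 177.8, 28.9, 30.7] 219 [0.497 0.001 0.095] [0.497 0.001 0.095]
side ball_grip 0.56 [262.6, 194.9, 12.5, 25.8] 252 [0.503 0.091 0.099] [0.502 0.092 0.1  ]
side disc_grip 0.95 [225.7, 221.2, 24.5, 31.2] 384 [0.494 0.182 0.099] [0.494 0.182 0.098]
```

View pics/a.png

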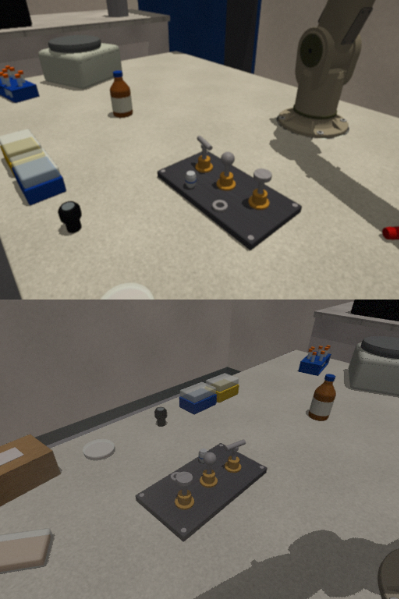

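Run:
```python
from h import *
for n in ['scene','side']:
    p,d,i=snap(n)
    r=trace(n,'t_grip')[0]; P=pts(d,i,r['region']); P=P[(P[:,2]>.085)&(P[:,2]<.12)]
    c=np.median(P,0); P=P[np.linalg.norm(P-c,axis=1)<.05]
    w,v=np.linalg.eigh(np.cov(P[:,:2].T)); print(n,P.mean(0),np.sqrt(w),v[:,1],np.degrees(np.arctan2(v[1,1],v[0,1])))
    t=(P[:,:2]-P[:,:2].mean(0))@v[:,1]; print(t.min(),t.max())
s=sensors.get_state(); M=R.from_quat(s['orientation']).as_matrix(); print(M.round(3)); print(M.T@(np.array([.5,.003,.247])-s['tcp_pos']))
```

```text
scene [0.50535851 0.00419181 0.09963899] [0.00347139 0.01640962] [0.17112485 0.98524935] 80.14677364439167
-0.03235688048837996 0.023455786441788036
side [ 4.97089757e-01 -3.99559977e-04  9.63926283e-02] [0.00280498 0.01707918] [0.22082581 0.97531326] 77.24245876201559
-0.030844925242348716 0.027895964438216514
[[ 0.364  0.931 -0.   ]
 [ 0.931 -0.364 -0.   ]
 [-0.    -0.    -1.   ]]
[-0.44010953  0.46456528  0.00129781]
```

>>> drive_tool(motion=[{"hand": 8.5,"xyz": [-11,11.6,0],"dr": [0,0,20]},{"hand": 8.5,"xyz": [-11,11.6,0],"dr": [0,0,20]},{"hand": 8.5,"xyz": [-11,11.6,0],"dr": [0,0,20]},{"hand": 8.5,"xyz": [-22,23.2,0],"dr": [0,0,40]},{"hand": 8.5,"xyz": [-22,23.2,0],"dr": [0,0,40]},{"hand": 8.5,"xyz": [-22,23.2,0],"dr": [0,0,40]},{"hand": 8.5,"xyz": [-22,23.2,0],"dr": [0,0,40]},{"hand": 8.5,"xyz": [-33,34.8,0],"dr": [0,0,60]},{"hand": 8.5,"xyz": [-33,34.8,0],"dr": [0,0,60]},{"hand": 8.5,"xyz": [-33,34.8,0],"dr": [0,0,60]},{"hand": 8.5,"xyz": [-33,34.8,0],"dr": [0,0,60]},{"hand": 8.5,"xyz": [-44,46.5,0],"dr": [0,0,80]},{"hand": 8.5,"xyz": [-44,46.5,0],"dr": [0,0,80]},{"hand": 8.5,"xyz": [-44,46.5,0],"dr": [0,0,80]},{"hand": 8.5,"xyz": [-44,46.5,0],"dr": [0,0,80]},{"hand": 8.5,"xyz": [-44,46.5,0],"dr": [0,0,80]},{"hand": 8.5,"xyz": [-44,46.5,0],"dr": [0,0,80]}])

```text
time_s: 2.02
tcp_pos: [0.5015, -0.0024, 0.2487]
orientation: [0.995, -0.103, 0.001, 0.001]
force: [-0.8, 0.5, -0.8]
grip_width: 0.085
```

```bash
cat > look.py <<'E'
from h import *
import sys
s=sensors.get_state(); M=R.from_quat(s['orientation']).as_matrix(); print(s['time_s'],s['tcp_pos'],s['force'],s['qpos'].round(2)); print(M.round(3))
p,d,i=snap('wrist',sys.argv[1])
for l in ['t_grip','ball_grip','disc_grip']:
    for r in trace('wrist',l)[:2]:
        P=pts(d,i,r['region']); P=P[(P[:,2]>.085)&(P[:,2]<.12)]
        if len(P)<20: print(l,r['score'],len(P)); continue
        m=cv2.minAreaRect((P[:,:2]*1000).astype(np.float32)); w,v=np.linalg.eigh(np.cov(P[:,:2].T))
        print(l,round(r['score'],2),r['bbox'],P.mean(0).round(4),m,np.degrees(np.arctan2(v[1,1],v[0,1])).round(1),P[:,2].max())
        if l=='t_grip': print('shift tool',(M.T@(np.r_[np.array(m[0])/1000,.095]-s['tcp_pos'])*100).round(2))
E
python3 look.py w1.png
```

```text
2.0167 [ 0.50147096 -0.00236726  0.24871717] [-0.80863299  0.50390277 -0.80663473] [-0.63  0.12  0.63  1.73 -0.07  1.32 -0.19]
[[ 0.979 -0.205  0.001]
 [-0.205 -0.979 -0.002]
 [ 0.002  0.001 -1.   ]]
t_grip 0.74 [243.0, 147.6, 22.0, 66.9] [ 5.027e-01 -4.000e-04  9.890e-02] ((502.1653137207031, -2.0287017822265625), (59.01234436035156, 16.490034103393555), 77.99165344238281) 77.4 0.10266006498421254
shift tool [ 0.04 -0.07 15.37]
ball_grip 0.65 [220.3, 58.3, 42.2, 38.3] [0.5098 0.086  0.1049] ((509.72235107421875, 86.40411376953125), (30.88805389404297, 31.22519302368164), 78.24292755126953) -153.8 0.1111388248748591
disc_grip 0.58 [222.0, 56.9, 38.1, 42.4] [0.5098 0.086  0.1049] ((509.814453125, 86.37679290771484), (30.878311157226562, 31.041643142700195), 78.05667877197266) 117.1 0.1111388248748591
```

View pics/w1.png

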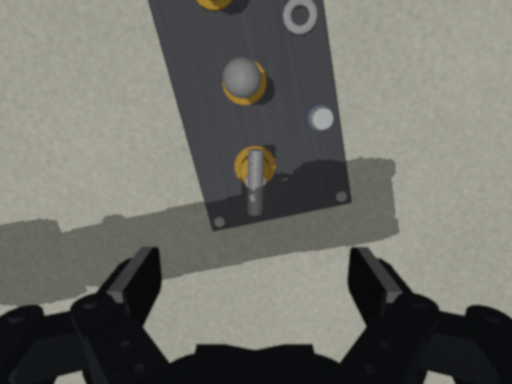

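>>> drive_tool(motion=[{"hand": 8.5,"xyz": [0,0,3],"dr": [0,0,0]},{"hand": 8.5,"xyz": [0,0,6],"dr": [0,0,0]},{"hand": 8.5,"xyz": [0,0,9],"dr": [0,0,0]},{"hand": 8.5,"xyz": [0,0,11],"dr": [0,0,0]},{"hand": 8.5,"xyz": [0,0,12.5],"dr": [0,0,0]},{"hand": 8.5,"xyz": [0,0,14],"dr": [0,0,0]},{"hand": 8.5,"xyz": [0,-0.05,15.2],"dr": [0,0,0]},{"hand": 8.5,"xyz": [0,-0.05,15.2],"dr": [0,0,0]},{"hand": 8.5,"xyz": [0,-0.05,15.2],"dr": [0,0,0]}])

```text
time_s: 2.97
tcp_pos: [0.4999, 0.0048, 0.0961]
orientation: [0.995, -0.098, -0.001, 0.0]
force: [0.1, -0.3, 1.1]
grip_width: 0.0847
```

```bash
python3 look.py w2.png
```

```text
2.9667 [0.49992038 0.00478168 0.09606101] [ 0.13170489 -0.33550442  1.13327932] [-0.59  0.28  0.6   1.92 -0.19  0.99 -0.1 ]
[[ 0.981 -0.195 -0.001]
 [-0.195 -0.981  0.   ]
 [-0.001  0.    -1.   ]]
t_grip 0.7 [243.9, 217.5, 41.2, 126.2] [0.5027 0.0013 0.0989] ((502.4638671875, -2.4419384002685547), (60.8349723815918, 17.146366119384766), 79.97090148925781) 77.6 0.10243420001254483
shift tool [0.39 0.66 0.11]
ball_grip 0.94 [194.8, 23.9, 85.8, 92.1] [0.5098 0.0861 0.1055] ((509.25335693359375, 86.15169525146484), (30.931209564208984, 30.418071746826172), 42.550167083740234) -169.5 0.1119253615551872
```

View pics/w2.png

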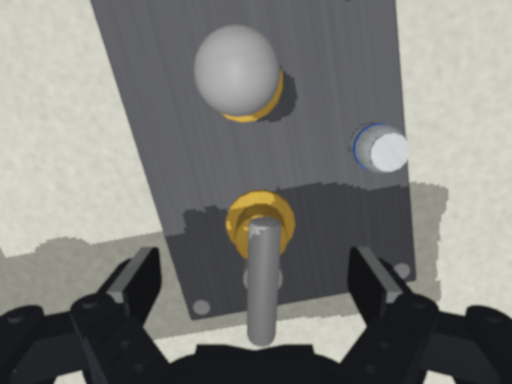

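>>> drive_tool(motion=[{"hand": 8.5,"xyz": [0.4,0.6,0],"dr": [0,0,0]},{"hand": 8.5,"xyz": [0.4,0.6,0],"dr": [0,0,0]},{"hand": 8.5,"xyz": [0.4,0.6,0],"dr": [0,0,0]},{"hand": 8.5,"xyz": [0.4,0.6,0],"dr": [0,0,0]},{"hand": 8.5,"xyz": [0.4,0.6,0],"dr": [0,0,0]}])

```text
time_s: 3.58
tcp_pos: [0.5032, -0.0033, 0.0963]
orientation: [0.995, -0.099, -0.0, 0.0]
force: [-0.6, 0.5, -0.1]
grip_width: 0.0852
```

```bash
python3 look.py w3.png
```

```text
3.5833 [ 0.50321734 -0.00326949  0.09628365] [-0.60122072  0.47231844 -0.14687623] [-0.57  0.29  0.6   1.92 -0.19  0.99 -0.08]
[[ 0.98  -0.197 -0.   ]
 [-0.197 -0.98  -0.   ]
 [-0.     0.    -1.   ]]
t_grip 0.84 [229.6, 202.9, 41.5, 125.7] [0.5028 0.0012 0.099 ] ((502.1910400390625, -1.9577198028564453), (59.40773010253906, 17.458404541015625), 77.6246109008789) 77.3 0.10261023438743291
shift tool [-0.13 -0.11  0.13]
ball_grip 0.7 [178.5, 2.2, 87.7, 97.0] [0.5101 0.0855 0.1053] ((509.5720520019531, 86.22525024414062), (31.10306739807129, 30.902616500854492), 79.29692840576172) 125.3 0.11154988308852971
```

>>> drive_tool(grip_force=50, motion=[{"hand": 4,"xyz": [-0.1,-0.1,0],"dr": [0,0,0]},{"hand": 3,"xyz": [-0.1,-0.1,0],"dr": [0,0,0]},{"hand": 2,"xyz": [-0.1,-0.1,0],"dr": [0,0,0]},{"hand": 1,"xyz": [-0.1,-0.1,0],"dr": [0,0,0]},{"hand": 0.5,"xyz": [-0.1,-0.1,0],"dr": [0,0,0]},{"hand": 0.5,"xyz": [-0.1,-0.1,0],"dr": [0,0,0]},{"hand": 0.5,"xyz": [-0.1,-0.1,0],"dr": [0,0,0]},{"hand": 0.5,"xyz": [-0.1,-0.1,0],"dr": [0,0,0]},{"hand": 0.5,"xyz": [-0.1,-0.1,0],"dr": [0,0,0]},{"hand": 0.5,"xyz": [-0.1,-0.1,0],"dr": [0,0,0]}])

```text
time_s: 4.62
tcp_pos: [0.5025, -0.0021, 0.0965]
orientation: [0.995, -0.099, 0.0, -0.0]
force: [-2.3, -0.3, 4.8]
grip_width: 0.0153
```

>>> drive_tool(motion=[{"hand": 0.5,"xyz": [0,0,-0.15],"dr": [0,0,0]},{"hand": 0.5,"xyz": [0,0,-0.3],"dr": [0,0,0]},{"hand": 0.5,"xyz": [0,0,-0.45],"dr": [0,0,0]},{"hand": 0.5,"xyz": [0,0,-0.6],"dr": [0,0,0]},{"hand": 0.5,"xyz": [0,0,-0.6],"dr": [0,0,0]},{"hand": 0.5,"xyz": [0,0,-0.6],"dr": [0,0,0]}])

```text
time_s: 5.12
tcp_pos: [0.5024, -0.0021, 0.1021]
orientation: [0.995, -0.099, -0.0, 0.0]
force: [3.5, 0.2, -8.4]
grip_width: 0.0155
```

```bash
python3 look.py w4.png
```

```text
5.1167 [ 0.50241095 -0.00207232  0.10211468] [ 3.50248469  0.21342303 -8.4133416 ] [-0.58  0.28  0.6   1.91 -0.19  1.01 -0.09]
[[ 0.98  -0.197 -0.   ]
 [-0.197 -0.98  -0.   ]
 [-0.     0.    -1.   ]]
t_grip 0.76 [234.3, 205.9, 38.6, 127.6] [0.5028 0.001  0.1045] ((502.0119934082031, -2.430522918701172), (60.63157272338867, 15.782946586608887), 76.0635986328125) 77.4 0.1080245158486935
shift tool [-0.03  0.04  0.71]
ball_grip 0.76 [186.4, 7.7, 80.8, 92.8] [0.51   0.0857 0.1056] ((509.4965515136719, 86.22222900390625), (29.790082931518555, 30.57122230529785), 34.58033752441406) 86.7 0.11192713873832535
```

View pics/w4.png

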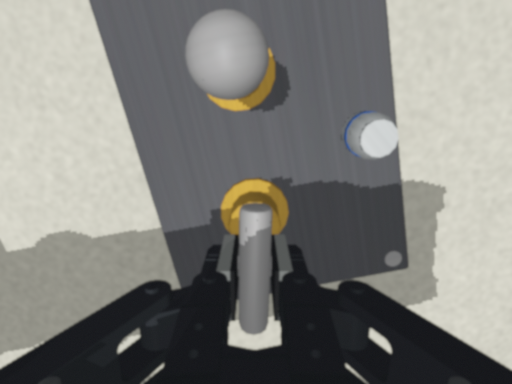

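The wrist view shows the bar (255,268) gripped centrally between the pads. It has lifted 5.5 mm at 8.4 N, which matches the spring. I'll go up another 6 mm and hold.

>>> drive_tool(motion=[{"hand": 0.5,"xyz": [0,0,-0.2],"dr": [0,0,0]},{"hand": 0.5,"xyz": [0,0,-0.4],"dr": [0,0,0]},{"hand": 0.5,"xyz": [0,0,-0.6],"dr": [0,0,0]},{"hand": 0.5,"xyz": [0,0,-0.6],"dr": [0,0,0]},{"hand": 0.5,"xyz": [0,0,-0.6],"dr": [0,0,0]},{"hand": 0.5,"xyz": [0,0,-0.6],"dr": [0,0,0]}])

```text
time_s: 5.82
tcp_pos: [0.5024, -0.0021, 0.1081]
orientation: [0.995, -0.099, -0.0, 0.0]
force: [4.9, 0.0, -11.5]
grip_width: 0.0152
```

```bash
python3 look.py w5.png
```

```text
5.8167 [ 0.50236353 -0.00206321  0.10813775] [  4.8836126    0.02442025 -11.47636269] [-0.58  0.27  0.61  1.91 -0.18  1.02 -0.1 ]
[[ 0.98  -0.197 -0.   ]
 [-0.197 -0.98  -0.   ]
 [-0.     0.    -1.   ]]
t_grip 0.57 [237.5, 201.8, 35.0, 130.0] [0.5027 0.0009 0.1106] ((502.1017150878906, -2.262239456176758), (60.30784225463867, 15.277681350708008), 78.53199005126953) 77.4 0.11395587871453083
shift tool [-0.02  0.02  1.31]
ball_grip 0.65 [188.7, 13.0, 78.8, 84.7] [0.51   0.0856 0.1054] ((509.3208923339844, 86.2347183227539), (30.405412673950195, 31.023258209228516), 32.669132232666016) 91.2 0.11131622246385063
```

>>> drive_tool(motion=[{"hand": 0.5,"xyz": [0,0,0],"dr": [0,0,0]},{"hand": 0.5,"xyz": [0,0,0],"dr": [0,0,0]},{"hand": 0.5,"xyz": [0,0,0],"dr": [0,0,0]},{"hand": 0.5,"xyz": [0,0,0],"dr": [0,0,0]},{"hand": 0.5,"xyz": [0,0,0],"dr": [0,0,0]},{"hand": 0.5,"xyz": [0,0,0],"dr": [0,0,0]},{"hand": 0.5,"xyz": [0,0,0],"dr": [0,0,0]},{"hand": 0.5,"xyz": [0,0,0],"dr": [0,0,0]},{"hand": 0.5,"xyz": [0,0,0],"dr": [0,0,0]},{"hand": 0.5,"xyz": [0,0,0],"dr": [0,0,0]},{"hand": 0.5,"xyz": [0,0,0],"dr": [0,0,0]},{"hand": 0.5,"xyz": [0,0,0],"dr": [0,0,0]},{"hand": 0.5,"xyz": [0,0,0],"dr": [0,0,0]},{"hand": 0.5,"xyz": [0,0,0],"dr": [0,0,0]},{"hand": 0.5,"xyz": [0,0,0],"dr": [0,0,0]},{"hand": 0.5,"xyz": [0,0,0],"dr": [0,0,0]}])

```text
time_s: 7.35
tcp_pos: [0.5024, -0.0021, 0.1083]
orientation: [0.995, -0.099, -0.0, 0.0]
force: [3.9, -0.4, -11.8]
grip_width: 0.0152
```

>>> drive_tool(motion=[{"hand": 0.5,"xyz": [0,0,0.25],"dr": [0,0,0]},{"hand": 0.5,"xyz": [0,0,0.5],"dr": [0,0,0]},{"hand": 0.5,"xyz": [0,0,0.75],"dr": [0,0,0]},{"hand": 0.5,"xyz": [0,0,0.95],"dr": [0,0,0]},{"hand": 0.5,"xyz": [0,0,1.1],"dr": [0,0,0]},{"hand": 0.5,"xyz": [0,0,1.17],"dr": [0,0,0]},{"hand": 0.5,"xyz": [0,0,1.17],"dr": [0,0,0]},{"hand": 0.5,"xyz": [0,0,1.17],"dr": [0,0,0]},{"hand": 0.5,"xyz": [0,0,1.17],"dr": [0,0,0]}])

```text
time_s: 8.1
tcp_pos: [0.5025, -0.0021, 0.0967]
orientation: [0.995, -0.099, -0.0, -0.0]
force: [0.4, 0.1, -2.9]
grip_width: 0.015
```

>>> drive_tool(motion=[{"hand": 4,"xyz": [0,0,0],"dr": [0,0,0]},{"hand": 8.5,"xyz": [0,0,0],"dr": [0,0,0]},{"hand": 8.5,"xyz": [0,0,0],"dr": [0,0,0]},{"hand": 8.5,"xyz": [0,0,0],"dr": [0,0,0]},{"hand": 8.5,"xyz": [0,0,0],"dr": [0,0,0]},{"hand": 8.5,"xyz": [0,0,0],"dr": [0,0,0]},{"hand": 8.5,"xyz": [0,0,0],"dr": [0,0,0]},{"hand": 8.5,"xyz": [0,0,0],"dr": [0,0,0]}])

```text
time_s: 8.77
tcp_pos: [0.5025, -0.002, 0.0966]
orientation: [0.995, -0.099, 0.0, 0.0]
force: [1.4, 0.1, -0.1]
grip_width: 0.0851
```

>>> drive_tool(motion=[{"hand": 8.5,"xyz": [0,0,-1],"dr": [0,0,0]},{"hand": 8.5,"xyz": [0,0,-3],"dr": [0,0,0]},{"hand": 8.5,"xyz": [0,0,-6],"dr": [0,0,0]},{"hand": 8.5,"xyz": [0,0,-9],"dr": [0,0,0]},{"hand": 8.5,"xyz": [0,0,-12],"dr": [0,0,0]},{"hand": 8.5,"xyz": [0,0,-14],"dr": [0,0,0]},{"hand": 8.5,"xyz": [0,0,-15],"dr": [0,0,0]},{"hand": 8.5,"xyz": [0,0,-15],"dr": [0,0,0]},{"hand": 8.5,"xyz": [0,0,-15],"dr": [0,0,0]},{"hand": 8.5,"xyz": [0,0,-15],"dr": [0,0,0]},{"hand": 8.5,"xyz": [0,0,-15],"dr": [0,0,0]}])

```text
time_s: 9.68
tcp_pos: [0.5016, -0.0021, 0.245]
orientation: [0.995, -0.099, -0.001, 0.001]
force: [0.0, -0.3, 0.5]
grip_width: 0.0849
```

```bash
python3 look.py w6.png
python3 - <<'E'
from h import *
for n in ['scene','side']:
    p,d,i=snap(n)
    for l in ['t_grip','ball_grip','disc_grip']:
        for r in trace(n,l)[:1]:
            P=pts(d,i,r['region']); print(n,l,round(r['score'],2),r['bbox'],np.median(P,0).round(3))
E
```

```text
9.6833 [ 0.50164271 -0.00206072  0.24495453] [ 2.31311098e-04 -2.79068177e-01  4.66520115e-01] [-0.63  0.13  0.63  1.73 -0.08  1.32 -0.18]
[[ 0.98  -0.197 -0.003]
 [-0.197 -0.98  -0.001]
 [-0.003  0.001 -1.   ]]
t_grip 0.76 [244.6, 150.3, 21.0, 65.5] [ 0.5025 -0.001   0.0989] ((501.9598388671875, -2.4126510620117188), (59.88518524169922, 17.192485809326172), 78.36614227294922) 77.2 0.10247081296339189
shift tool [8.0e-02 1.0e-02 1.5e+01]
ball_grip 0.86 [222.6, 57.8, 43.1, 41.2] [0.5098 0.086  0.1049] ((509.38580322265625, 86.45025634765625), (30.236148834228516, 30.81357765197754), 78.5817642211914) 176.1 0.11095481382504796
disc_grip 0.54 [226.4, 55.3, 35.3, 43.1] [0.5099 0.0862 0.105 ] ((509.5490417480469, 86.57798767089844), (30.571680068969727, 30.518491744995117), 78.7828369140625) 134.0 0.11095481382504796
scene t_grip 0.57 [255.6, 175.0, 17.5, 29.6] [0.506 0.002 0.098]
scene ball_grip 0.68 [282.8, 193.7, 17.1, 33.2] [0.513 0.093 0.1  ]
scene disc_grip 0.95 [324.3, 218.8, 21.3, 33.1] [0.503 0.184 0.102]
side t_grip 0.66 [287.7, 179.3, 30.7, 27.6] [0.498 0.    0.094]
side ball_grip 0.75 [260.6, 195.1, 14.3, 28.2] [0.503 0.091 0.1  ]
side disc_grip 0.6 [224.5, 222.1, 27.9, 30.1] [0.494 0.182 0.099]
```

View pics/w6.png

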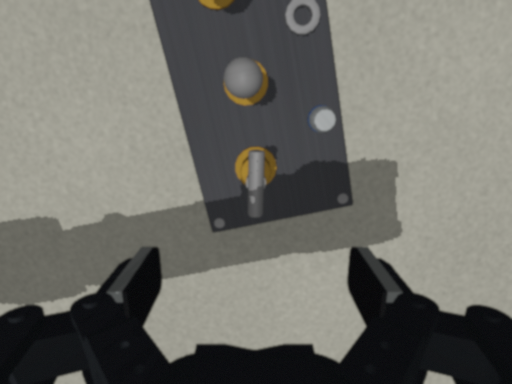

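The wrist view matches the one from before the pull: T-bar at (255,183), ball at (245,80), gripper open and clear of everything.

```bash
python3 -c "
from bench import order; print(order.job_done())"
```

```text
the job is handed in; nothing more can be done
None
```

The T-handled pin is retained. I gripped its bar, pulled it straight up about 11.7 mm at 11.5–11.8 N and held that for about 1.5 s. I then lowered it home, released it, backed the gripper away and handed the job in at about 10 s; no verdict was reported.

- **T pin home:** the top of the bar reads 102.5 mm, against 102.7 mm before the pull.
- **Other pins:** the ball-headed and disc-headed pins read the same as at the start, within about 1 mm.
- **Gripper:** it is open about 15 cm above the pin, with only sensor noise on the force reading.
- **Checks that disagreed:**
  - The wrist view labelled the ball-headed pin as the disc as well. I ignored that because the scene and side cameras told them apart.
  - The cameras differ by 5–10 mm in absolute position, so I positioned the grasp from the wrist camera.

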